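Start the misting line from the bench control board

TASK

Start the misting line at the control board on the greenhouse bench: with the fingertips, push the big round valve plunger fully home so that it stays in, then press the raised end of the paddle rocker right over to switch the pump on, then press the square start key all the way down, keep it down for a good second and let it come up again. The order matters. Keep off the small round stop button, and do not pick up, tip over or push aside any of the things standing about; nothing needs gripping.

Things in the scene. Friction and masses are not known exactly. Their poses are not given: they have to be found in the camera images.
- board: white mounting board fixed to the bench, 300 x 360 x 20 mm (x, y, z); origin: centre of its underside, z up. On it stand, in any order, four fixed grey housings (two rows of two, 140 mm apart along its x, 170 mm along its y), each 62 x 62 x 30 mm, tops 50 mm above the bench and perhaps turned. Each has one black control at its centre: valve plunger, rocker, start key or stop button
- valve_top (a point): centre of the top of the valve plunger, a black mushroom-shaped head 44 mm across and 10 mm thick on a steel stem; the widest round control. Its top is 26 mm above its housing (76 mm above the bench) when fully out and moves with it. It is pushed straight down
- valve (a joint): travel of the valve plunger in m: 0 fully out, 0.012 fully home (then its head is 4 mm clear of the housing). It may start up to 3 mm in. It has no spring: stiff with about 3 N of friction, and stays where it is left
- rocker_raised (a point): point on the top face of the paddle rocker, 22 mm from its middle, at the end that is raised while off; moves with the paddle: 68 mm above the bench when off, 58 mm when on. The paddle is a flat black rectangle 60 mm long, 34 mm wide, 10 mm thick, tilted 0.22 rad when off; pressing this end down tilts it 0.22 rad the other way
- rocker_pivot (a point): middle of the paddle rocker, on its level hinge axis, 58 mm above the bench, fixed. The horizontal direction from here to rocker_raised is the direction from the low end to the raised end
- rocker (a joint): rocker angle in rad: 0 off, 0.44 fully over (on). It may start up to 0.05. No spring: it stays where it is left, held by about 0.035 N m of friction (2 to 4 N at the fingertip)
- key_top (a point): centre of the top of the start key, a black square key 28 x 28 mm; its top is 12 mm above its housing (62 mm above the bench) when up, and moves with it. Pressed straight down
- start_key (a joint): travel of the start key in m: 0 up, 0.006 all the way down. A spring returns it: 1.5 N to start moving, 5 N fully down
- stop_top (a point): centre of the top of the stop button, the small round black one, 18 mm across, its top 9 mm above its housing (59 mm above the bench). Not to be pressed
- stop_button (a joint): travel of the stop button in m: 0 up, 0.005 down (spring, 1.2 to 4 N). Must stay up
- pot: loose small terracotta pot, 48 mm across, 46 mm tall, standing about the middle of the board; origin at the centre of its underside
- nozzle: loose brass hose nozzle, 28 mm across, 40 mm tall, standing on the board between two housings; origin at the centre of its underside
- label_cup: loose white cup 76 mm across and 85 mm tall with wooden plant labels sticking up to 145 mm, on the bench to the left; origin at the centre of its underside
- sprayer: loose white spray bottle 76 mm across, 176 mm tall, on the bench to the left; origin at the centre of its underside
- trowel: loose hand trowel lying on the bench to the right, about 290 mm long along its x, 28 mm high; origin near the neck, on the bench
- tub: loose clear plastic tub 110 x 110 x 60 mm on the bench to the right; origin at the centre of its underside
- jar: loose amber jar 60 mm across, 80 mm tall, on the bench to the left; origin at the centre of its underside

How it is judged:
On the way, in this order (a step that is already met when the one before it is completed fails the run):
1. The valve plunger is pushed fully home (at least 10 of 12 mm) (value of joint valve above 0.01 m), for 0.2 s.
2. The rocker is pressed over to on (at least 0.36 of 0.44 rad) (value of joint valve above 0.01 m and value of joint rocker above 0.36 rad), for 0.2 s.
3. The start key is held down (at least 4.5 of 6 mm) for 0.8 s (all of step 2 and value of joint start_key above 0.0045 m), for 0.8 s.
4. The start key has come up again (value of joint start_key below 0.0015 m), for 0.2 s.
At the end, for the whole second after the job is handed in: The valve plunger is home (at least 10 of 12 mm), the rocker is over to on (at least 0.36 of 0.44 rad), the start key and the stop button are up (within 1.5 mm), and the loose things are at rest (all of step 2 and value of joint each of start_key, stop_button below 0.0015 m and linear speed of each of pot, nozzle, label_cup, sprayer, trowel, tub, jar below 0.02 m/s); the robot touches nothing.
It fails at once if The rocker is switched over before the valve plunger is home (value of joint rocker above 0.22 rad and value of joint valve below 0.009 m).
It fails at once if The start key is pressed before the pump is switched on (value of joint start_key above 0.003 m and value of joint rocker below 0.3 rad).
It fails at once if The stop button is pressed (2 mm or more) (value of joint stop_button above 0.002 m).
It fails at once if A loose thing is lifted, carried or pushed aside (more than 25 mm) (distance of any of pot, nozzle, label_cup, sprayer, trowel, tub, jar from where it was at the start of the episode above 0.025 m).
It fails at once if A standing thing is tipped (more than 0.4 rad) (angle between any of pot, nozzle, label_cup, sprayer, trowel, tub, jar's own z axis and vertical above 0.4 rad).
It also fails if it takes over 48 s, if anything falls off the work surface, if the arm or the gripper's body presses on something with over 40 N, if the wrist force passes 120 N, or if a joint passes its speed limit or range.

ROBOT

A 6-joint arm with a two-finger parallel gripper is mounted at the origin on the work surface. World frame = base frame: x ahead of the robot, y to its left, z up, the work surface at z = 0. Lengths are in m, angles in rad, forces in N, time in s.
With the tool pointing down it reaches from about 0.25 to 0.775 m from the base axis. Payload 4 kg.
Tool frame: the origin (TCP) lies at the very end of the fingers, on their centre line; the grasp point (between the pads) lies 19 mm behind it (robot.hold_point_z is the distance from the TCP to the grasp point, in m); z points along the fingers, y is the line along which they close (so a half turn about z gives the same grasp; the last joint's range is limited). The gripper opens to 94 mm and grips with 3 to 60 N. Pads are 16 mm wide; open, the fingers measure 119 mm over their backs; the gripper's body (75 mm by 177 mm) begins 78 mm behind the grasp point.
Start: joints at [1.21, 0.087, 1.371, -0, 1.684, -0.103], TCP at [0.14, 0.532, 0.206] pointing down, gripper open.
Joint ranges: [-3.1, 3.1], [-0.76, 2.03], [0.27, 2.55], [-1.08, 4.22], [0.17, 2.65], [-2.57, 2.57]. Speed limits (rad/s): [2.79, 2.79, 3.14, 3.14, 3.14, 3.14].

INTERFACE

Orientations are given as [roll, pitch, yaw] about the fixed x, y, z axes, in that order (R = Rz(yaw) Ry(pitch) Rx(roll)).
In Python, from bench import robot gives the robot as it stands.
- The arm moves only by the tool carry_out, never from a script. Its argument "steps" is a list of rows, each a list of 3 entries, a list of its own where there are three numbers: the shift along the tool's x, y, z in m, then the turn about the tool's z in units of 10 degrees (1.0 is 10 degrees), then the closure, from -1 (fully open) to 1 (shut). In form: [[[tx, ty, tz], roll, jaw], ...]. A call has 1 to 10 rows; each row is the pose to reach, as a shift and turn from the pose commanded when the call began, along the tool's axes at that moment; what a row does not reach only later rows make up. A row lasts 1/8 s, in which the tool goes at most 62.5 mm and 10.7 degrees, less where a joint would pass 70% of its speed; a pose out of reach is approached as far as the arm can. A call with a gripper value outside its range is refused whole. The fingers move at their own pace and stop on an object; the grip force is fixed at half the most. Time passes only in rows, so rows that repeat a pose let the fingers close. It gives the time, the measured TCP pose, the force, the opening and the grip force at its end, in the units of the state.
- robot.get_obs(): the state, without advancing time (a new reading comes with each control period).
- robot.snapshot(name): name is "scene" or "side" or "wrist"; returns a dict with "image" (480x640x3 uint8, red, green, blue), "z_map" (480x640 float32, m along the optical axis (not along the pixel's ray), 0 where there is no reading), "mtx" (3x3 intrinsics, pixels), "R" (3x3) and "t" (3): a world point X has camera coordinates R X + t. Camera axes: x right, y down, z forward; pixel columns grow to the right and rows downward; lengths in m; the calibration is good to about 2 mm. A picture is of the moment at which its call begins.
- robot.close_job(): hands the job in; it is judged then, once.
The state is a dict: "time": time; "joint_positions": joint angles; "qvel": joint speeds; "joint_torque": joint torques, N m; "tool_pos": TCP position; "ee_rot": TCP orientation; "wrist_force": force on the tool from outside, world axes, zero at the start; "wrist_torque": the same for the moment, N m; "width": finger opening in m; "finger_force": force on a finger pad.
Only numpy, scipy, OpenCV 4.12 (cv2) and the standard library are available. Lean on these libraries where they do the work, as an engineer would, in place of code of your own. Each camera call takes 0.05 s, during which the arm holds its last target. There are 200 camera calls.

## Working session

There is one attempt and no reset: what is moved stays moved. The work goes in short steps, Python scripts to look and compute and a tool call to move; the robot and the scene stay as the last step left them, time stands still between calls to the robot, and variables do not carry over. Pictures are saved under pics/ and viewed, at most 10 in all, crops included, and the job is handed in when it is done.

Besides the shell and the picture viewer there is one more tool, called after "Emit:" as a command line: name --argument value ..., lists and objects as JSON in quotes. carry_out: Moves the arm, as the interface text tells. Its arguments: {"type":"object","properties":{"steps":{"type":"array","items":{"type":"array"}}},"required":["steps"]}

```bash
mkdir -p pics; python3 - <<'E'
from bench import robot
import cv2,numpy as np,pickle
d={}
for n in("scene","side"):
    s=robot.snapshot(n);d[n]=s
    cv2.imwrite(f"pics/{n}0.png",s["image"][:,:,::-1])
    print(n,s["mtx"].tolist(),(-s["R"].T@s["t"]).round(3), s["R"].round(2).tolist(),(s["z_map"]>0).mean())
pickle.dump(d,open("d.pkl","wb"))
o=robot.get_obs();print({k:np.round(v,3).tolist() for k,v in o.items()})
E
```

```text
scene [[546.4994422469509, 0.0, 314.17949968031223], [0.0, 546.4994422469509, 249.10620680742625], [0.0, 0.0, 1.0]] [ 1.468 -0.171  0.904] [[0.14, 0.99, 0.02], [0.63, -0.07, -0.78], [-0.77, 0.12, -0.63]] 0.9956575520833333
side [[612.935939113903, 0.0, 311.0799732111591], [0.0, 612.935939113903, 244.94079493368582], [0.0, 0.0, 1.0]] [ 0.046 -1.002  0.804] [[0.92, -0.39, 0.01], [-0.21, -0.52, -0.83], [0.33, 0.76, -0.56]] 0.9959895833333333
{'time': 0.1, 'joint_positions': [1.21, 0.088, 1.372, -0.0, 1.684, -0.103], 'qvel': [-0.0, -0.001, -0.003, -0.0, 0.002, -0.0], 'joint_torque': [0.001, -34.125, -30.33, 0.072, 0.03, -0.0], 'tool_pos': [0.14, 0.531, 0.204], 'ee_rot': [-3.14, -0.0, 2.884], 'wrist_force': [0.136, 1.006, 0.03], 'wrist_torque': [0.019, 0.038, -0.024], 'finger_force': 0.0, 'width': 0.094}
```

View pics/scene0.png

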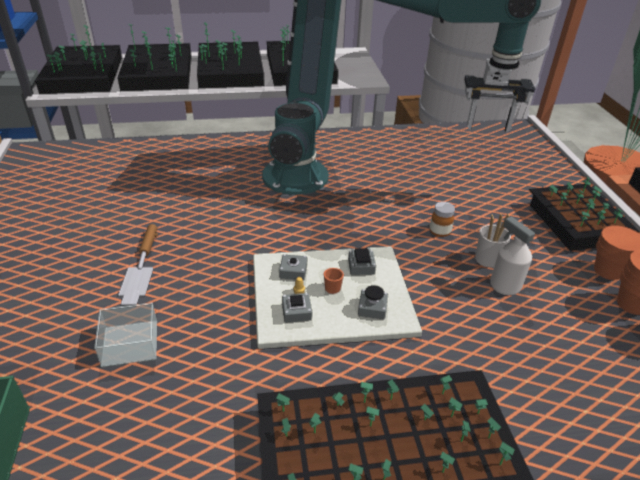

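View pics/side0.png

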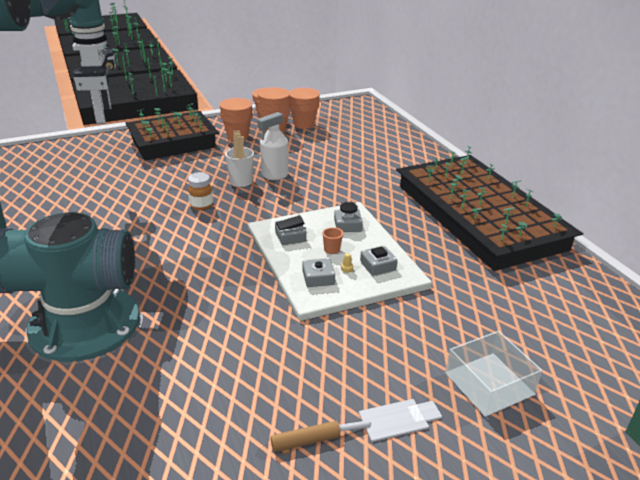

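The scene view shows the valve at (374,293), rocker (362,255), key (296,301) and stop (293,262). The pot is at (333,280) and the nozzle at (299,286). The side view agrees: valve (348,210), rocker (291,224), key (379,254), stop (319,266).

```bash
cat > h.py <<'E'
import numpy as np,cv2
def cloud(s):
    v,u=np.mgrid[:480,:640];K=s["mtx"];z=s["z_map"]
    c=np.stack([(u-K[0,2])/K[0,0]*z,(v-K[1,2])/K[1,1]*z,z],-1)
    return (c-s["t"])@s["R"]
def ray(s,uv,h):
    K=s["mtx"];d=np.linalg.inv(K)@[uv[0],uv[1],1]@s["R"];C=-s["R"].T@s["t"]
    return C+d*(h-C[2])/d[2]
def blobs(s,zr,bright,box,minA=10):
    P=cloud(s);im=s["image"].max(-1)
    m=(P[...,2]>zr[0])&(P[...,2]<zr[1])&(im<bright)&(P[...,0]>box[0])&(P[...,0]<box[1])&(P[...,1]>box[2])&(P[...,1]<box[3])
    n,l,st,c=cv2.connectedComponentsWithStats(m.astype(np.uint8))
    return [(c[i],P[l==i],st[i,4]) for i in range(1,n) if st[i,4]>=minA],P
E
python3 - <<'E'
import pickle,numpy as np
from h import *
d=pickle.load(open("d.pkl","rb"))
px={"scene":dict(valve=(374,292),rocker=(362,255),key=(296,301),stop=(293,262),pot=(333,273),noz=(299,279)),"side":dict(valve=(348,208),rocker=(291,224),key=(379,253),stop=(319,265),pot=(333,233),noz=(347,255))}
hh=dict(valve=.074,rocker=.058,key=.062,stop=.059,pot=.066,noz=.06)
for n,s in d.items():
    P=cloud(s)
    for k,(u,v) in px[n].items(): print(n,k,ray(s,(u,v),hh[k]).round(3),P[v,u].round(3),s["image"][v,u])
    for c,Q,a in blobs(s,(.052,.09),60,(.3,.8,-.25,.25))[0]: print(c.round(1),a,Q.mean(0).round(4),Q.min(0).round(3),Q.max(0).round(3))
    b=d[n]["image"].min(-1)>170
    m=b&(abs(P[...,2]-.02)<.006)&(P[...,0]<.8);
    Q=P[m][:,:2].astype(np.float32);print("board",cv2.minAreaRect(Q))
E
```

```text
scene valve [0.622 0.103 0.074] [0.623 0.102 0.075] [42 40 43]
scene rocker [0.475 0.109 0.058] [0.481 0.107 0.063] [38 38 39]
scene key [ 0.618 -0.07   0.062] [ 0.618 -0.07   0.063] [42 41 43]
scene stop [ 0.483 -0.061  0.059] [ 0.478 -0.06   0.055] [37 38 38]
scene pot [0.54  0.025 0.066] [0.521 0.03  0.048] [112  66  47]
scene noz [ 0.545 -0.054  0.06 ] [ 0.543 -0.054  0.058] [222 184  97]
[362.2 255.9] 198 [0.4823 0.1071 0.0616] [0.446 0.091 0.053] [0.507 0.125 0.07 ]
[292.7 260.2] 22 [ 0.4743 -0.0608  0.0575] [ 0.466 -0.067  0.054] [ 0.482 -0.055  0.061]
[373.6 292.7] 203 [0.6238 0.1016 0.0734] [0.601 0.082 0.068] [0.644 0.122 0.079]
[296.2 300.5] 115 [ 0.6137 -0.0688  0.0598] [ 0.595 -0.081  0.052] [ 0.625 -0.057  0.065]
board ((0.19774490594863892, 0.004237055778503418), (1.0062671899795532, 1.8833774328231812), 0.07119805365800858)
side valve [0.612 0.096 0.074] [0.612 0.095 0.075] [54 54 56]
side rocker [0.473 0.104 0.058] [0.47  0.096 0.063] [82 84 88]
side key [ 0.602 -0.079  0.062] [ 0.602 -0.079  0.062] [50 51 54]
side stop [ 0.468 -0.067  0.059] [ 0.468 -0.066  0.058] [45 45 48]
side pot [0.541 0.023 0.066] [0.549 0.039 0.054] [147  93  69]
side noz [ 0.537 -0.058  0.06 ] [ 0.536 -0.059  0.061] [242 217 138]
[348.6 207.5] 135 [0.614  0.0964 0.0749] [0.596 0.079 0.067] [0.634 0.119 0.08 ]
[294.1 225.4] 50 [0.4759 0.0928 0.0599] [0.447 0.087 0.054] [0.497 0.099 0.067]
[379. 252.] 109 [ 0.6045 -0.0739  0.0607] [ 0.594 -0.084  0.053] [ 0.619 -0.055  0.066]
[318.5 264.7] 26 [ 0.468  -0.0648  0.0581] [ 0.462 -0.071  0.052] [ 0.475 -0.056  0.061]
board ((0.2988767921924591, 0.23074358701705933), (0.7874959111213684, 1.4827277660369873), 4.152395248413086)
```

Emit:
carry_out --steps '[[[0,0,-0.06],0,1],[[0,0,-0.12],0,1],[[-0.06,-0.05,-0.146],0,1],[[-0.1,-0.08,-0.146],0,1],[[-0.15,-0.12,-0.146],0,1],[[-0.2,-0.16,-0.146],0,1],[[-0.25,-0.2,-0.146],0,1],[[-0.3,-0.24,-0.146],0,1],[[-0.35,-0.29,-0.146],0,1],[[-0.4,-0.33,-0.146],0,1]]'

```text
time: 1.35
tool_pos: [0.4306, 0.1271, 0.3512]
ee_rot: [3.141, -0.0, 2.884]
wrist_force: [1.0, 0.4, -0.4]
width: 0.0007
finger_force: 0.0
```

```bash
python3 - <<'E'
from bench import robot
import cv2,numpy as np,pickle
from h import *
s=robot.snapshot("wrist");pickle.dump(s,open("w.pkl","wb"))
cv2.imwrite("pics/w1.png",s["image"][:,:,::-1])
o=robot.get_obs();print(o["time"],o["tool_pos"],o["ee_rot"],(-s["R"].T@s["t"]).round(3))
for c,Q,a in blobs(s,(.052,.09),70,(.3,.8,-.25,.25),40)[0]: print(c.round(1),a,Q.mean(0).round(4),Q.min(0).round(3),Q.max(0).round(3))
E
```

```text
1.4 [0.43429888 0.12072904 0.34974117] [-3.13614319e+00  1.66237526e-03  2.87368416e+00] [0.352 0.148 0.53 ]
[311.5 229.8] 1160 [0.4733 0.1104 0.0623] [0.444 0.089 0.052] [0.504 0.13  0.069]
[192.  257.6] 129 [ 0.4708 -0.0573  0.0582] [ 0.463 -0.066  0.053] [ 0.479 -0.049  0.06 ]
[215.8 341.9] 185 [ 0.6016 -0.0679  0.0602] [ 0.595 -0.08   0.053] [ 0.619 -0.052  0.065]
```

View pics/w1.png

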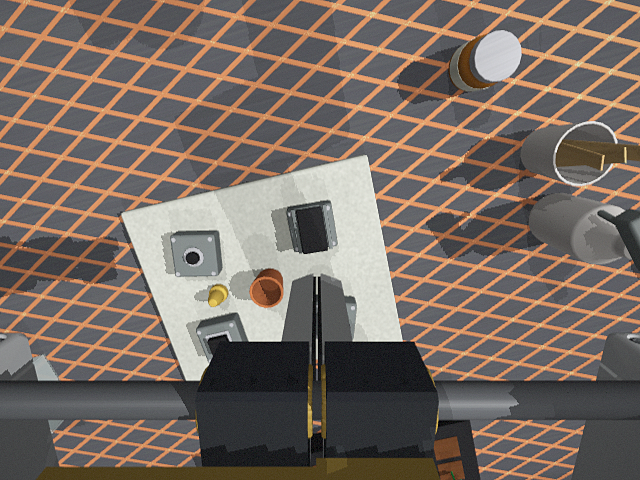

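The wrist view shows the rocker at (311,230), stop at (192,258), nozzle (217,296), pot (267,288) and part of the key at (216,340). The fingers hide the valve, so I'm moving outward and squaring the tool's yaw.

Emit:
carry_out --steps '[[[-0.05,-0.02,0],-0.5,1],[[-0.1,-0.045,0],-1.0,1],[[-0.147,-0.065,0],-1.48,1],[[-0.147,-0.065,0],-1.48,1],[[-0.147,-0.065,0],-1.48,1]]'

```text
time: 2.02
tool_pos: [0.5552, 0.0291, 0.351]
ee_rot: [3.141, -0.002, -3.141]
wrist_force: [0.3, 1.0, 1.0]
width: 0.0004
finger_force: 0.0
```

```bash
python3 - <<'E'
from bench import robot
import cv2,numpy as np,pickle
from h import *
s=robot.snapshot("wrist");s0=pickle.load(open("w.pkl","rb"));pickle.dump(s,open("w2.pkl","wb"))
cv2.imwrite("pics/w2.png",s["image"][:,:,::-1])
o=robot.get_obs();print(o["time"],o["tool_pos"],o["ee_rot"],(-s["R"].T@s["t"]).round(3))
for S in(s0,s):
  for c,Q,a in blobs(S,(.052,.09),70,(.3,.8,-.25,.25),40)[0]:
    print(c.round(1),a,Q.mean(0).round(4),Q.min(0).round(3),Q.max(0).round(3),"mid",((Q.min(0)+Q.max(0))/2).round(4))
    A=np.c_[Q[:,:2]-Q[:,:2].mean(0),np.ones(len(Q))];print("  plane",np.linalg.lstsq(A,Q[:,2],rcond=None)[0].round(3),cv2.minAreaRect(Q[:,:2].astype(np.float32)))
E
```

```text
2.075 [0.55492821 0.0294471  0.35172228] [ 3.14115992e+00 -1.48716504e-04 -3.14057227e+00] [0.475 0.029 0.53 ]
[311.5 229.8] 1160 [0.4733 0.1104 0.0623] [0.444 0.089 0.052] [0.504 0.13  0.069] mid [0.4738 0.1096 0.0606]
  plane [0.176 0.013 0.062] ((0.47346118092536926, 0.10951433330774307), (0.03596077114343643, 0.05872100964188576), 84.8775405883789)
[192.  257.6] 129 [ 0.4708 -0.0573  0.0582] [ 0.463 -0.066  0.053] [ 0.479 -0.049  0.06 ] mid [ 0.4711 -0.0576  0.0569]
  plane [ 0.035 -0.069  0.058] ((0.4710807204246521, -0.05755063146352768), (0.016250822693109512, 0.0154652688652277), 71.66354370117188)
[215.8 341.9] 185 [ 0.6016 -0.0679  0.0602] [ 0.595 -0.08   0.053] [ 0.619 -0.052  0.065] mid [ 0.6069 -0.0661  0.059 ]
  plane [ 0.11  -0.052  0.06 ] ((0.606860339641571, -0.06605896353721619), (0.023433217778801918, 0.028129132464528084), 0.03871505707502365)
[381.6 130.1] 1424 [0.4741 0.1098 0.0624] [0.445 0.091 0.052] [0.506 0.131 0.069] mid [0.4752 0.1111 0.0608]
  plane [ 0.168 -0.017  0.062] ((0.47478723526000977, 0.11036321520805359), (0.03741355985403061, 0.05886077508330345), 84.99475860595703)
[244.6 128.1] 152 [ 0.4719 -0.0584  0.0583] [ 0.465 -0.067  0.052] [ 0.479 -0.05   0.06 ] mid [ 0.4718 -0.0586  0.0563]
  plane [-0.024 -0.007  0.058] ((0.4717692732810974, -0.05862196162343025), (0.016290567815303802, 0.014227948151528835), 89.92102813720703)
[244.1 235.5] 425 [ 0.6088 -0.0658  0.0613] [ 0.596 -0.08   0.055] [ 0.622 -0.052  0.064] mid [ 0.609  -0.0663  0.0595]
  plane [ 0.001 -0.031  0.061] ((0.6089445948600769, -0.06624078005552292), (0.026916271075606346, 0.027680473402142525), 0.286005437374115)
[373.3 245. ] 824 [0.6177 0.1041 0.0748] [0.597 0.083 0.067] [0.64  0.125 0.078] mid [0.6185 0.1041 0.0728]
  plane [0.014 0.019 0.075] ((0.61855149269104, 0.10394654422998428), (0.042407602071762085, 0.04151773825287819), 3.167170286178589)
```

View pics/w2.png

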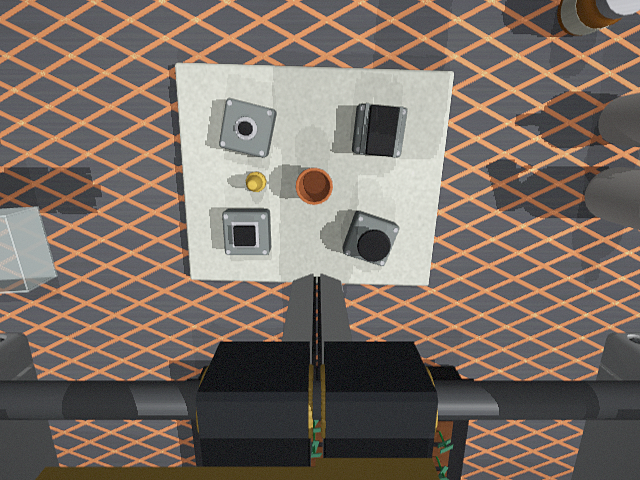

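Emit:
carry_out --steps '[[[-0.03,0.04,0.02],0,1],[[-0.063,0.075,0.06],0,1],[[-0.063,0.075,0.12],0,1],[[-0.063,0.075,0.18],0,1],[[-0.063,0.075,0.235],0,1],[[-0.063,0.075,0.26],0,1],[[-0.063,0.075,0.26],0,1],[[-0.063,0.075,0.26],0,1]]'

```text
time: 3.08
tool_pos: [0.6194, 0.1045, 0.0942]
ee_rot: [3.141, 0.004, -3.14]
wrist_force: [-0.1, 0.2, -0.4]
width: 0.0006
finger_force: 0.0
```

Emit:
carry_out --steps '[[[0,0,0.012],0,1],[[0,0,0.018],0,1],[[0,0,0.022],0,1],[[0,0,0.025],0,1],[[0,0,0.028],0,1],[[0,0,0.03],0,1],[[0,0,0.031],0,1],[[0,0,0.031],0,1]]'

```text
time: 4.08
tool_pos: [0.6192, 0.1038, 0.0641]
ee_rot: [3.141, 0.003, -3.141]
wrist_force: [-4.2, 0.5, 13.8]
width: 0.0006
finger_force: 6.7
```

Emit:
carry_out --steps '[[[0,0,0.001],0,1],[[0,0,0.001],0,1],[[0,0,-0.02],0,1],[[0,0,-0.05],0,1],[[0.05,0,-0.05],0,1],[[0.1,0.004,-0.05],0,1],[[0.121,0.004,-0.04],0,1],[[0.121,0.004,-0.025],0,1],[[0.121,0.004,-0.02],0,1],[[0.121,0.004,-0.02],0,1]]'

```text
time: 5.32
tool_pos: [0.4979, 0.1074, 0.0795]
ee_rot: [-3.141, -0.002, -3.141]
wrist_force: [0.3, 0.5, 0.4]
width: 0.0003
finger_force: 0.0
```

```bash
python3 - <<'E'
from bench import robot
from h import *
o=robot.get_obs();print(o["time"],o["tool_pos"],o["wrist_force"])
for n in("scene","side"):
  s=robot.snapshot(n)
  for c,Q,a in blobs(s,(.052,.09),60,(.3,.8,-.25,.25))[0]: print(n,c.round(1),a,np.median(Q,0).round(4),Q.max(0).round(3))
E
```

```text
5.325 [0.49789374 0.10739412 0.07945726] [0.31479931 0.4951709  0.39235337]
scene [360.9 257.9] 127 [0.4966 0.1009 0.063 ] [0.51  0.122 0.077]
scene [292.9 260.4] 26 [ 0.475  -0.0601  0.0565] [ 0.483 -0.055  0.06 ]
scene [373.2 296.7] 217 [0.6249 0.1021 0.062 ] [0.642 0.122 0.067]
scene [296.1 300.5] 113 [ 0.6141 -0.0688  0.0601] [ 0.627 -0.057  0.065]
side [348.2 212. ] 145 [0.6138 0.0953 0.0637] [0.634 0.12  0.068]
side [292.4 225.2] 75 [0.4749 0.0933 0.0596] [0.496 0.121 0.069]
side [379. 252.] 106 [ 0.6041 -0.0754  0.0616] [ 0.62  -0.055  0.066]
side [318.5 264.4] 30 [ 0.4684 -0.0647  0.0586] [ 0.474 -0.055  0.062]
```

The valve is home: its top reads about 0.064 in both views. Next is the rocker.

Emit:
carry_out --steps '[[[0,0,0.006],0,1],[[0,0,0.01],0,1],[[0,0,0.013],0,1],[[0,0,0.016],0,1],[[0,0,0.018],0,1],[[0,0,0.02],0,1],[[0,0,0.021],0,1],[[0,0,0.021],0,1]]'

```text
time: 6.42
tool_pos: [0.4981, 0.1076, 0.0598]
ee_rot: [3.141, 0.001, -3.141]
wrist_force: [2.8, -0.2, 2.8]
width: 0.0001
finger_force: 1.5
```

Emit:
carry_out --steps '[[[0,0,0.001],0,1],[[0,0,0.002],0,1],[[0,0,0.003],0,1],[[0,0,0.003],0,1]]'

```text
time: 6.92
tool_pos: [0.4984, 0.1077, 0.059]
ee_rot: [3.141, 0.002, -3.141]
wrist_force: [-0.4, -1.4, 12.0]
width: 0.0002
finger_force: 5.8
```

Emit:
carry_out --steps '[[[0,0,0.002],0,1],[[0,0,0.002],0,1],[[0,0,-0.05],0,1],[[0,0,-0.11],0,1],[[0,-0.02,-0.17],0,1],[[-0.03,-0.05,-0.22],0,1],[[-0.057,-0.078,-0.27],0,1],[[-0.057,-0.078,-0.291],0,1],[[-0.057,-0.078,-0.291],0,1],[[-0.057,-0.078,-0.291],0,1]]'

```text
time: 8.18
tool_pos: [0.5536, 0.0301, 0.3451]
ee_rot: [3.141, -0.005, -3.14]
wrist_force: [-0.5, 0.1, -0.1]
width: 0.0003
finger_force: 0.0
```

```bash
python3 - <<'E'
from bench import robot
from h import *
s=robot.snapshot("wrist");cv2.imwrite("pics/w3.png",s["image"][:,:,::-1])
o=robot.get_obs();print(o["time"],o["tool_pos"])
for c,Q,a in blobs(s,(.052,.09),70,(.3,.8,-.25,.25),40)[0]:
    A=np.c_[Q[:,:2]-Q[:,:2].mean(0),np.ones(len(Q))];print(c,a,np.linalg.lstsq(A,Q[:,2],rcond=None)[0].round(3),cv2.minAreaRect(Q[:,:2].astype(np.float32)))
E
```

```text
8.225 [0.55353037 0.03015412 0.34491365]
[381.53075328 132.04284727] 1447 [-0.221  0.019  0.062] ((0.47533944249153137, 0.11103706061840057), (0.03639082610607147, 0.05904977768659592), 84.85437774658203)
[243.34210526 130.06578947] 152 [-0.006 -0.031  0.058] ((0.471764475107193, -0.05791189894080162), (0.014123727567493916, 0.01604464463889599), 0.050348781049251556)
[242.61640798 238.00886918] 451 [ 0.047 -0.027  0.061] ((0.6087591052055359, -0.06615086644887924), (0.027556972578167915, 0.027212083339691162), 89.47338104248047)
[371.70951792 245.6526576 ] 809 [0.023 0.02  0.063] ((0.6183642745018005, 0.10435274243354797), (0.042118459939956665, 0.041536666452884674), 48.231971740722656)
```

The rocker is fully over: its slope reads -0.22. Next is the start key.

Emit:
carry_out --steps '[[[-0.03,-0.05,0.02],0,1],[[-0.0555,-0.096,0.05],0,1],[[-0.0555,-0.096,0.11],0,1],[[-0.0555,-0.096,0.17],0,1],[[-0.0555,-0.096,0.225],0,1],[[-0.0555,-0.096,0.255],0,1],[[-0.0555,-0.096,0.266],0,1],[[-0.0555,-0.096,0.266],0,1],[[-0.0555,-0.096,0.266],0,1]]'

```text
time: 9.35
tool_pos: [0.6112, -0.0664, 0.0835]
ee_rot: [-3.141, 0.003, -3.141]
wrist_force: [-0.3, 0.6, -0.4]
width: 0.0004
finger_force: 0.0
```

Emit:
carry_out --steps '[[[0.002,0,0.012],0,1],[[0.002,0,0.018],0,1],[[0.002,0,0.022],0,1],[[0.002,0,0.025],0,1],[[0.002,0,0.028],0,1],[[0.002,0,0.029],0,1],[[0.002,0,0.029],0,1]]'

```text
time: 10.22
tool_pos: [0.608, -0.0663, 0.0561]
ee_rot: [-3.141, 0.001, -3.141]
wrist_force: [-7.4, 1.2, 14.1]
width: 0.0008
finger_force: 7.2
```

Emit:
carry_out --steps '[[[0,0,0.0],0,1],[[0,0,0.0],0,1],[[0,0,0.0],0,1],[[0,0,0.0],0,1],[[0,0,0.0],0,1],[[0,0,0.0],0,1],[[0,0,0.0],0,1],[[0,0,0.0],0,1],[[0,0,0.0],0,1],[[0,0,0.0],0,1]]'

```text
time: 11.48
tool_pos: [0.608, -0.0663, 0.0561]
ee_rot: [-3.141, 0.001, -3.141]
wrist_force: [-6.6, 2.1, 14.0]
width: 0.0005
finger_force: 7.2
```

Emit:
carry_out --steps '[[[0,0,-0.01],0,1],[[0,0,-0.04],0,1],[[0,0,-0.1],0,1],[[0,0,-0.16],0,1],[[0,0,-0.22],0,1],[[0.02,0.05,-0.25],0,1],[[0.055,0.096,-0.29],0,1],[[0.055,0.096,-0.29],0,1],[[0.055,0.096,-0.29],0,1],[[0.055,0.096,-0.29],0,1]]'

```text
time: 12.72
tool_pos: [0.5534, 0.0286, 0.3399]
ee_rot: [-3.141, -0.004, 3.141]
wrist_force: [-1.1, 0.7, 0.4]
width: 0.0004
finger_force: 0.0
```

```bash
python3 - <<'E'
from bench import robot
from h import *
s=robot.snapshot("wrist");cv2.imwrite("pics/w4.png",s["image"][:,:,::-1])
o=robot.get_obs();print(o["time"],o["tool_pos"],o["wrist_force"])
for c,Q,a in blobs(s,(.052,.09),70,(.3,.8,-.25,.25),40)[0]:
    A=np.c_[Q[:,:2]-Q[:,:2].mean(0),np.ones(len(Q))];print(c,a,np.linalg.lstsq(A,Q[:,2],rcond=None)[0].round(3),np.median(Q[:,2]))
E
```

```text
12.775 [0.55335849 0.02854629 0.33987751] [-0.65182764 -0.31892544  0.20346106]
[383.52749491 131.84657162] 1473 [-0.219  0.019  0.063] 0.06260389333855308
[243.67701863 130.32298137] 161 [-0.013  0.013  0.058] 0.058432104221701114
[243.21987315 239.49894292] 473 [ 0.051 -0.028  0.061] 0.061345970815661253
[373.7026699  246.70024272] 824 [0.023 0.023 0.063] 0.06351550910625801
```

View pics/w4.png

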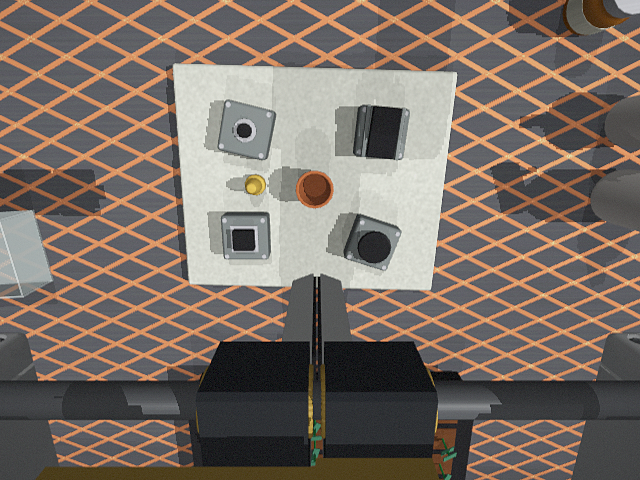

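The picture shows the key up again (243,239), the valve home (374,247) and the rocker on (383,132). The stop button (244,130) was never touched, and the pot and nozzle haven't moved.

```bash
python3 -c "
from bench import robot
print(robot.close_job())"
```

```text
the job is handed in; nothing more can be done
None
```

I pushed the valve home, switched the rocker on, held the start key down for over a second and let it come up, then handed the job in at about 13 s; the hand-in gave no verdict, but the last picture showed all controls where they should be, the stop button up, and the pot and nozzle unmoved.

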